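Lock the last cover fastener on a battery box

TASK

One of the three slotted quarter-turn locks on the blue box's cover is still open: its slot lies across the row, while the two locked ones have their slots in line with the row. Take the flat-bladed key out of its wooden block, fit its blade in the open lock's slot, and turn the lock clockwise with the key until it is fully home against its stop, stopping as soon as you feel the stop and never forcing or jamming the lock. Then stand the key back upright in its block, let go, and leave the other locks and everything else where they are.

Things in the scene. Friction and masses are not known exactly. Their poses are not given: they have to be found in the camera images.
- box: Blue steel battery box with a flat cover, fixed to the bench, 206 x 306 mm, 110 mm high. Origin: centre of its underside; z up; x and y along its sides (the row of locks runs along its y).
- stand: Beech block that holds the key, 90 (x) x 70 (y) x 66 mm high, fixed. A rectangular hole 31 mm (x) by 16 mm (y) goes straight down through its middle. Origin: centre of its underside.
- key_handle (a point): Centre of the grey handle of the loose flat-bladed key (0.11 kg), upright in the block, handle resting on the block's top. Handle 54 mm along key x, 16 mm thick along key y, 45 mm high (22.5 mm above and below this point); grip it across the 16 mm from above. Key x runs along the blade's width, z up. Key x starts along the block's x. The blade's tip is 82.5 mm below this point.
- key_tip (a point): Middle of the lower edge of the key's blade, on the key's axis; same axes as key_handle. The blade is 24 mm wide (key x), 3 mm thick (key y), 14 mm high; above it a round steel shank 10 mm in diameter reaches up to the handle, 60 mm above the tip. At the start the tip is 6 mm above the bench.
- lock_a: Black collar of the open lock, fixed on the box's cover: ring 62 mm outside, 52 mm inside, 6 mm high. Origin: middle of the ring at the level of the cover's top (110 mm above the bench); axes as the box's. The three locks stand in a row 85 mm apart; which of the three places is the open one varies.
- carton: Bystander: brown carton 70 x 90 x 50 mm high, loose. Origin: centre of its underside.
- jar: Bystander: clear jar with a white cap, 56 mm in diameter, 70 mm high, loose. Origin: centre of its underside.
- lock_a_top (a point): Middle of lock_a's ring, 11 mm above the cover: level with the top of the round steel cam in the ring. Cam 34 mm in diameter, slot right across it 5 mm wide, 8 mm deep, open-ended. The cam floats: its middle starts up to 7 mm off this point in y and 3 in x (not shown by this pose); about 5 N sideways shifts it (8 mm at most). Pressing sinks it up to 3 mm: 2 N at first, 6.5 N at the bottom.
- lock_a_cam (a joint): Turn of the open lock's cam, rad: starts between 0 and 0.3, grows clockwise seen from above, hard stop at 1.45 (fully home). The slot points along the angle -(0.12 + value) from lock_a's x axis, counted anticlockwise from above; at the stop it is in line with the row. Friction of about 0.08 N m; stays where left. Over 0.25 N m or 25 N forces it.
- lock_b: Collar of a lock that is already home; same size as lock_a, origin likewise.
- lock_b_cam (a joint): Turn of lock_b's cam, as for lock_a_cam; already about 1.45.
- lock_c: Collar of the other lock that is already home; same size as lock_a, origin likewise.
- lock_c_cam (a joint): Turn of lock_c's cam, as for lock_a_cam; already about 1.45.
- wrench: Bystander: steel wrench 160 mm long lying on the bench, loose.
Things that resemble listed ones, but are neither listed nor needed, are in the scene too. What is meant by the part that bears key_handle is not yellow, and is the smaller of those in its own colour.

How it is judged:
By the outcome, as a careful person would: the job done as asked, in the order asked, and still so for the second after the job is handed in, with the robot touching nothing.
It also fails if it takes over 69 s, if anything falls off the work surface, if the arm or the gripper's body presses on something with over 40 N, if the wrist force passes 120 N, or if a joint passes its speed limit or range.

ROBOT

A 6-joint arm with a two-finger parallel gripper is mounted at the origin on the work surface. World frame = base frame: x ahead of the robot, y to its left, z up, the work surface at z = 0. Lengths are in mm, angles in degrees, forces in N, time in s.
With the tool pointing down it reaches from about 350 to 850 mm from the base axis. Payload 8.1 kg.
Tool frame: the origin (TCP) lies on the centre line of the jaws, within the pads' length; the fingertips stand arm.tip_extent ahead of it and the grasp point (between the pads) lies 6 mm ahead of it (arm.tip_extent is the distance from the TCP to the fingertips, in mm); y points along the fingers, z is the direction in which the jaws open and shut, and the axes are right-handed (so a half turn about y gives the same grasp; the last joint's range is limited). The gripper opens to 85 mm and grips with 20 to 120 N. Pads are 22 mm wide; open, the fingers measure 114 mm over their backs; the gripper's body (76 mm by 85 mm) begins 54 mm behind the grasp point. The pads swing forward as they close: fully open they stand 13 mm farther back than shut.
Start: joints at [-73.247, 7.471, 85.268, -0, 87.261, -4.893], TCP at [221.346, -557.684, 256.292] pointing down, gripper open.
Joint ranges: [-169.43, 169.43], [-51.17, 129.36], [1.28, 143.12], [-76.62, 256.62], [0, 156.53], [-152.29, 152.29]. Speed limits (degrees/s): [136.94, 136.94, 159.86, 180, 180, 180].

INTERFACE

Orientations are given as [roll, pitch, yaw] about the fixed x, y, z axes, in that order (R = Rz(yaw) Ry(pitch) Rx(roll)).
In Python, from workcell import arm, release, grasp, kinematics, telemetry, imaging, job gives the robot as it stands. Calls block until the motion is done:
- arm.move_to(position, orientation): joint-space move of the TCP to a pose.
- arm.line_to(position, rotation=None, max_speed=150, contact_N=None): straight line of the TCP; rotation=None keeps the orientation; max_speed is the mean speed in mm/s. With contact_N (N) it stops when the force on the tool has changed by that much, and returns True; else False.
- arm.move_joints(angles): joint-space move.
- release() and grasp(effort=None): open the fingers fully, or close them until they stop; effort is the grip in N (None keeps the last).
- arm.dwell(seconds).
- kinematics.inverse_kinematics(position, orientation): joint angles nearest the present ones, or None.
- telemetry.get_obs(): the state.
- imaging.snapshot(name): name is "scene" or "side" or "wrist"; returns the picture (480x640x3 uint8, red, green, blue); there is no depth.
- imaging.get_calibration(name): a dict with "fx", "fy", "cx", "cy" (pixels), "k1" (the pictures are not rectified: a ray, as slopes to the right and down, at radius r is drawn at 1 + k1 r^2 times it, then the intrinsics apply), "xyz" and "attitude" of the camera in the world. Camera axes: x right, y down, z forward; pixel columns grow to the right and rows downward; lengths in mm; the calibration is good to about 2 mm. A picture is of the moment at which its call begins: read the wrist's pose just before it. get_calibration takes no time and is no camera call; for the wrist camera it gives the pose at the moment of the call.
A pose or a line that the arm cannot do raises arm.MotionError and nothing moves.
- job.close_job(): hands the job in, once; it reports no verdict.
Trained networks look in the newest picture that a camera, given by its name, has taken for a name from the list of things; names that differ only in an ending like _2 or _b are one class to them, and where a whole thing is asked for, a point or a joint stands for the part that bears it (a point fixed in the world has none). Each returns a list of dicts, best first, with "confidence" (0 to 1); they miss things now and then, are a little off and sometimes report something else, mostly with a low value. They report only what shows in the picture. A call takes as long as a camera call. They do not tell look-alikes from the thing itself.
- imaging.cut_out(target, camera): "region" (480x640 bool, what is visible of it).
- imaging.tip_of(target, camera): "at" ([x, y, z] in mm, in world coordinates, good to about 4 mm: a listed point, or the origin of a listed thing).
The state is a dict: "time_s": time; "q": joint angles; "qd": joint speeds; "joint_torque": joint torques, N m; "ee_pos": TCP position; "ee_rot": TCP orientation; "force": force on the tool from outside, world axes, zero at the start; "ft_torque": the same for the moment, N m; "width": opening from 0.0 (shut) to 1.0 (fully open).
Only numpy, scipy, OpenCV 4.12 (cv2) and the standard library are available. Lean on these libraries where they do the work, as an engineer would, in place of code of your own. Each camera call takes 0.05 s, during which the arm holds its last target.

## Working session

There is one attempt and no reset: what is moved stays moved. The work goes in short steps, each a Python script; the robot and the scene stay as the last script left them, time stands still between calls to the robot, and variables do not carry over. Pictures are saved under pics/ and viewed, and the job is handed in when it is done.

```bash
ls; mkdir -p pics
cat > h.py <<'E'
from workcell import arm, release, grasp, kinematics, telemetry, imaging, job
import numpy as np, cv2
from scipy.spatial.transform import Rotation as R
def save(name,im,f=None): cv2.imwrite('pics/'+name,cv2.cvtColor(im,cv2.COLOR_RGB2BGR))
E
python3 - <<'E'
from h import *
o=telemetry.get_obs(); print({k:np.round(v,3).tolist() for k,v in o.items()}, arm.tip_extent)
for c in ['scene','side','wrist']:
    im=imaging.snapshot(c); save(c+'0.png',im); print(c,imaging.get_calibration(c))
for c in ['scene','side']:
  for t in ['key_handle','lock_a_top','lock_a','stand','box','carton','jar']:
    for d in imaging.tip_of(t,c): print(c,t,np.round(d['at'],1),round(d['confidence'],2))
print(telemetry.get_obs()['time_s'])
E
```

```text
pics
{'time_s': 0.0, 'q': [-73.247, 7.516, 85.329, -0.001, 87.262, -4.893], 'qd': [-0.028, -0.055, -0.04, 0.027, 0.033, -0.011], 'joint_torque': [0.004, -56.94, -50.056, 0.0, 0.015, 0.0], 'ee_pos': [221.197, -557.198, 255.242], 'ee_rot': [-90.106, 0.008, -158.354], 'force': [0.28, 0.379, -0.587], 'ft_torque': [0.026, 0.001, -0.004], 'width': 1.001} 25.0
scene {'fx': 600.7646676903898, 'fy': 600.7646676903898, 'cx': 319.6918761196913, 'cy': 224.59379928038317, 'k1': -0.010781353349457007, 'xyz': array([1195.77314771,  544.28012989, 1397.46167023]), 'attitude': array([-146.89886508,   -0.51205978,  130.35625463])}
side {'fx': 565.0104345980606, 'fy': 565.0104345980606, 'cx': 325.7978295498211, 'cy': 237.87556274085102, 'k1': -0.007399020882645253, 'xyz': array([ 481.19296764, -944.6322995 ,  657.52867028]), 'attitude': array([-120.44453127,   -0.96641848,   -4.6615201 ])}
wrist {'fx': 339.04895849449474, 'fy': 339.04895849449474, 'cx': 319.9513110409444, 'cy': 237.71364517821215, 'k1': 0.018031307927923793, 'xyz': array([ 288.16853555, -531.17715386,  372.71839132]), 'attitude': array(
[... 337 characters left out ...]
scene box [548.5 117.3   3.1] 0.7
scene carton [ 732.8 -173.7   -4.6] 0.88
scene carton [499.2  41.8 121.1] 0.38
scene jar [ 666.5 -367.2    0.9] 0.97
scene jar [502.7  39.7 112.7] 0.57
side key_handle [ 501.  -260.3   91.7] 0.98
side key_handle [ 382.8 -302.9  116.4] 0.96
side key_handle [ 603.4 -284.9   83.9] 0.67
side lock_a_top [500.2  38.2 122.1] 0.79
side lock_a [530.5 205.  112.3] 0.74
side lock_a [516.3 124.8 111. ] 0.61
side lock_a [503.3  36.2 109.1] 0.55
side lock_a [681.5 412.2  -0.7] 0.3
side stand [ 496.  -255.9    1.1] 0.68
side box [499.5  35.7 107.1] 0.23
side carton [ 501.5 -258.5   89.8] 0.64
side carton [ 738.1 -170.4    0. ] 0.58
side jar [ 661.3 -362.4   -2.6] 0.96
0.85
```

View pics/scene0.png

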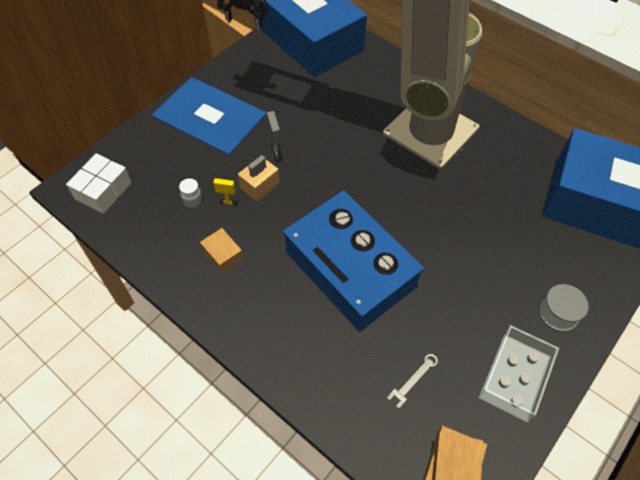

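View pics/side0.png

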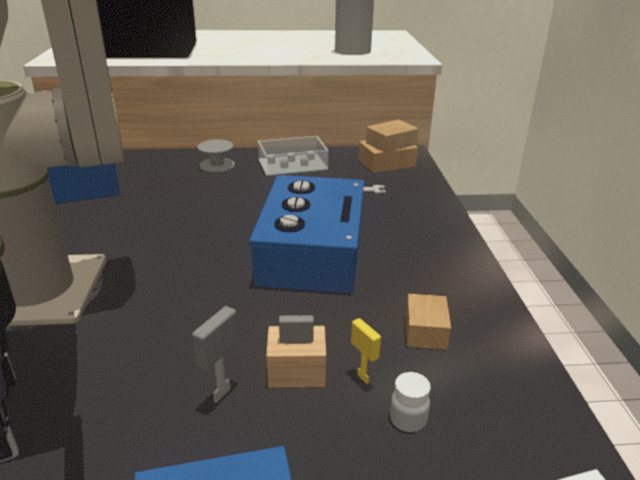

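View pics/wrist0.png

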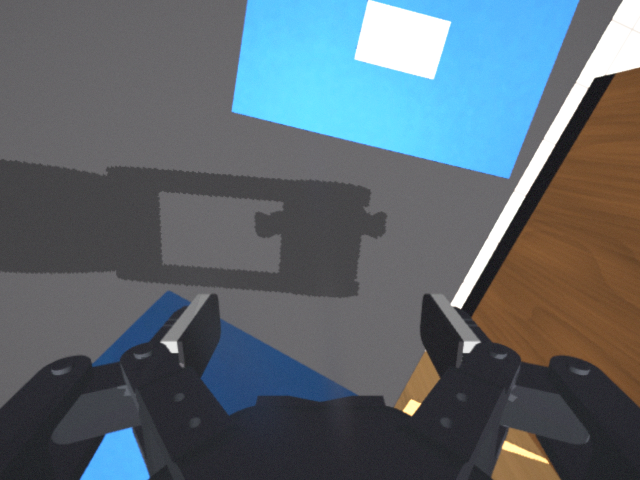

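Candidates for the key in the side picture: a tall grey one standing free at (215,340), a grey one in the block at (297,328), and a yellow one at (365,345). The grey one in the block fits, because it isn't yellow, is the smaller grey one and sits in the beech block. I'll confirm that in an enlarged crop and check IK in the same step.

Run:
```python
from h import *
im=cv2.imread('pics/side0.png'); cv2.imwrite('pics/sidecrop.png',cv2.resize(im[280:440,170:400],None,fx=3,fy=3,interpolation=cv2.INTER_CUBIC))
c=imaging.get_calibration('wrist');o=telemetry.get_obs()
Rt=R.from_euler('xyz',o['ee_rot'],degrees=True); Rc=R.from_euler('xyz',c['attitude'],degrees=True)
print('cam in tool',Rt.inv().apply(c['xyz']-o['ee_pos']), (Rt.inv()*Rc).as_matrix().round(3))
for p in [[500,-258,95],[500,-258,300],[502,38,200],[502,38,330]]:
  for y in [0,-25,-45,-100,-110,180,155,80]:
    q=kinematics.inverse_kinematics(p,[-90,0,y]); print(p,y,None if q is None else np.round(q,0))
```

```text
cam in tool [ -71.87410104 -117.24345276    0.2387877 ] [[-0.     0.961  0.278]
 [-0.    -0.278  0.961]
 [ 1.     0.     0.   ]]
[500, -258, 95] 0 [ -33.   10.  100.    0.   70. -123.]
[500, -258, 95] -25 [-33.  10. 100.   0.  70. -98.]
[500, -258, 95] -45 [-33.  10. 100.   0.  70. -78.]
[500, -258, 95] -100 [-33.  10. 100.   0.  70. -23.]
[500, -258, 95] -110 [-33.  10. 100.  -0.  70. -13.]
[500, -258, 95] 180 [-33.  10. 100.  -0.  70.  57.]
[500, -258, 95] 155 [-33.  10. 100.  -0.  70.  82.]
[500, -258, 95] 80 None
[500, -258, 300] 0 [ -33.    1.   88.    0.   91. -123.]
[500, -258, 300] -25 [-33.   1.  88.   0.  91. -98.]
[500, -258, 300] -45 [-33.   1.  88.   0.  91. -78.]
[500, -258, 300] -100 [-33.   1.  88.   0.  91. -23.]
[500, -258, 300] -110 [-33.   1.  88.  -0.  91. -13.]
[500, -258, 300] 180 [-33.   1.  88.  -0.  91.  57.]
[500, -258, 300] 155 [-33.   1.  88.  -0.  91.  82.]
[500, -258, 300] 80 None
[502, 38, 200] 0 [ -2.  -6. 104.   0.  81. -92.]
[502, 38, 200] -25 [ -2.  -6. 104.   0.  81. -67.]
[502, 38, 200] -45 [ -2.  -6. 104.   0.  81. -47.]
[502, 38, 200] -100 [ -2.  -6. 104.   0.  81.   8.]
[502, 38, 200] -110 [ -2.  -6. 104.  -0.  81.  18.]
[502, 38, 200] 180 [ -2.  -6. 104.  -0.  81.  88.]
[502, 38, 200] 155 [ -2.  -6. 104.  -0.  81. 113.]
[502, 38, 200] 80 None
[502, 38, 330] 0 [ -2.  -9.  94.   0.  95. -92.]
[502, 38, 330] -25 [ -2.  -9.  94.   0.  95. -67.]
[502, 38, 330] -45 [ -2.  -9.  94.   0.  95. -47.]
[502, 38, 330] -100 [-2. -9. 94.  0. 95.  8.]
[502, 38, 330] -110 [-2. -9. 94. -0. 95. 18.]
[502, 38, 330] 180 [-2. -9. 94. -0. 95. 88.]
[502, 38, 330] 155 [ -2.  -9.  94.  -0.  95. 113.]
[502, 38, 330] 80 None
```

View pics/sidecrop.png

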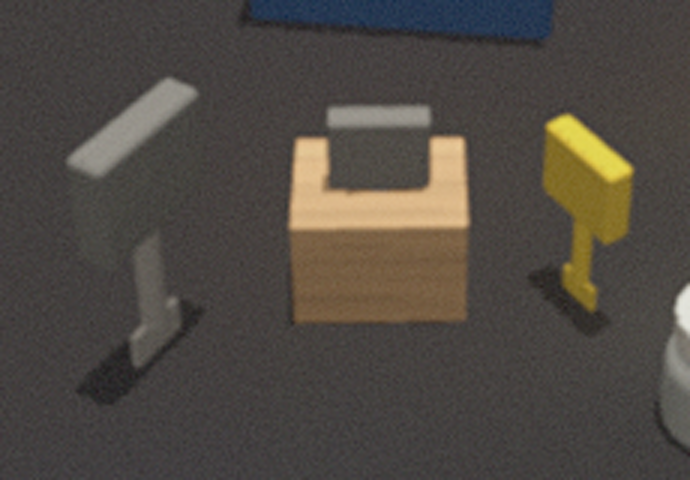

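The crop confirms it: the small grey key is in the block, the tall grey one stands free, and the yellow one is separate. Next I'll take close wrist views of the lock and the key.

Run:
```python
from h import *
def view(p,yaw,n,tg):
    x=np.array([np.cos(np.radians(yaw)),np.sin(np.radians(yaw)),0])
    arm.move_to((np.array(p)+18*x).tolist(),[-90,0,yaw]); arm.dwell(0.3)
    c=imaging.get_calibration('wrist'); im=imaging.snapshot('wrist'); save(n+'.png',im)
    np.save(n+'.npy',np.array([c[k] for k in ['fx','fy','cx','cy','k1']]+list(c['xyz'])+list(c['attitude'])))
    for t in tg:
        for d in imaging.tip_of(t,'wrist'): print(n,t,np.round(d['at'],1),round(d['confidence'],2))
view([501,38,195],-25,'lock1',['lock_a','lock_a_top'])
o=telemetry.get_obs();print(o['time_s'],o['ee_pos'])
view([500,-258,185],0,'key1',['key_handle','stand'])
o=telemetry.get_obs();print(o['time_s'],o['ee_pos'],o['force'],o['ft_torque'])
```

```text
lock1 lock_a [513.3 124.7 107. ] 0.94
lock1 lock_a [497.7  38.8 110. ] 0.76
lock1 lock_a [530.6 207.5 111.9] 0.74
lock1 lock_a_top [500.3  36.3 120.1] 0.66
3.65 [517.32892267  30.27762809 195.00234784]
key1 key_handle [ 504.2 -257.    90.4] 0.82
key1 key_handle [ 604.1 -280.1   81.4] 0.8
5.2083 [ 518.17161508 -257.62671682  185.09328621] [-0.31876064  0.88407581  0.026965  ] [-0.00952176  0.04646115 -0.02291264]
```

View pics/lock1.png

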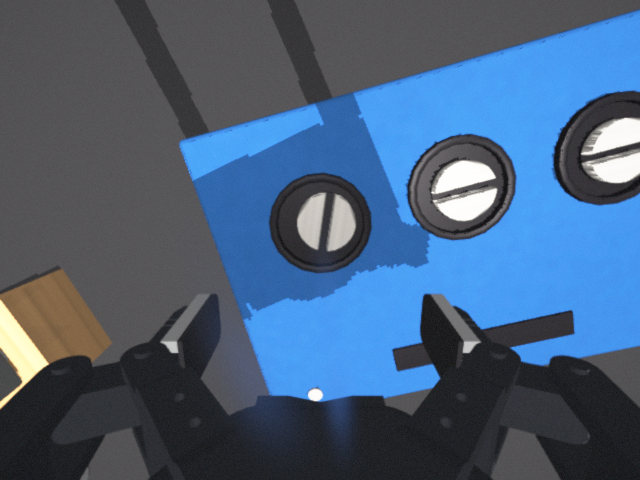

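View pics/key1.png

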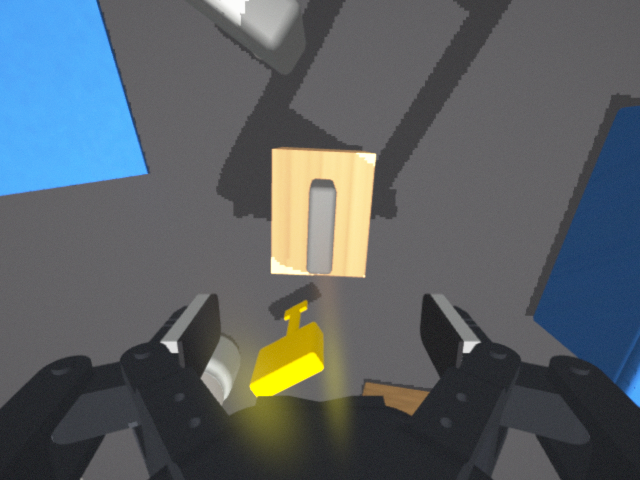

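The lock picture shows the open lock at (320,222) with its slot nearly vertical in the image. The other two slots run along the row. The key picture shows the handle at about (320,225) in the block and the yellow key at (290,360). I'll enlarge both and measure.

```bash
cat >> h.py <<'E'
def pix2world(px,z,n):
    v=np.load(n+'.npy'); fx,fy,cx,cy,k1=v[:5]; C=v[5:8]; Rc=R.from_euler('xyz',v[8:],degrees=True)
    px=np.atleast_2d(px).astype(float); d=(px-[cx,cy])/[fx,fy]; u=d.copy()
    for _ in range(20): u=d/(1+k1*(u**2).sum(1,keepdims=True))
    r=Rc.apply(np.c_[u,np.ones(len(u))]); return C+r*((z-C[2])/r[:,2])[:,None]
def world2pix(P,n):
    v=np.load(n+'.npy'); fx,fy,cx,cy,k1=v[:5]; Rc=R.from_euler('xyz',v[8:],degrees=True)
    p=Rc.inv().apply(np.atleast_2d(P)-v[5:8]); u=p[:,:2]/p[:,2:]; u=u*(1+k1*(u**2).sum(1,keepdims=True)); return u*[fx,fy]+[cx,cy]
def rectify(n,cen,z,half,s):
    # top view: rows -> -world y? u=+x right, v=-y down
    m=int(2*half*s); a=(np.arange(m)+.5)/s-half
    X,Y=np.meshgrid(cen[0]+a,cen[1]-a); P=np.c_[X.ravel(),Y.ravel(),np.full(X.size,z)]
    q=world2pix(P,n).astype(np.float32); im=cv2.imread('pics/'+n+'.png')
    return cv2.remap(im,q[:,0].reshape(m,m),q[:,1].reshape(m,m),cv2.INTER_CUBIC)
E
python3 - <<'E'
from h import *
a=rectify('lock1',(500,38),121,40,7); b=rectify('key1',(501,-258),111,50,5.6)
def grid(im,s,half):
    for k in range(-int(half//10)*10,int(half)+1,10):
        p=int((k+half)*s); cv2.line(im,(p,0),(p,6),(0,255,255),1); cv2.line(im,(0,p),(6,p),(0,255,255),1)
grid(a,7,40);grid(b,5.6,50)
c=np.hstack([cv2.resize(a,(390,390)),cv2.resize(b,(390,390))]); cv2.imwrite('pics/rect.png',c)
# segmentation of cam: bright in rectified
hsv=cv2.cvtColor(a,cv2.COLOR_BGR2HSV); m=((hsv[...,1]<60)&(hsv[...,2]>100)).astype(np.uint8)
n,l,st,ce=cv2.connectedComponentsWithStats(m)
for i in range(1,n):
    if st[i,4]>1000: print(st[i],ce[i]/7-40, cv2.minAreaRect(np.argwhere(l==i)[:,::-1].astype(np.float32)))
pts=np.argwhere(m>0)[:,::-1].astype(np.float32); (x,y),r=cv2.minEnclosingCircle(pts); print('cam',500+x/7-40,38-(y/7-40),r/7)
g=cv2.cvtColor(b,cv2.COLOR_BGR2HSV); m=((g[...,1]<40)&(g[...,2]>110)).astype(np.uint8)
n,l,st,ce=cv2.connectedComponentsWithStats(m)
for i in range(1,n):
    if st[i,4]>800:
        r=cv2.minAreaRect(np.argwhere(l==i)[:,::-1].astype(np.float32)); print('key',501+r[0][0]/5.6-50,-258-(r[0][1]/5.6-50),np.array(r[1])/5.6,r[2])
E
```

```text
[  173   122   215   165 19372] [  2.45135099 -12.80764579] ((300.6153564453125, 182.576904296875), (240.73989868164062, 107.88919067382812), 33.6900634765625)
[  139   191   214   171 19025] [-6.97775859  1.35964708] ((226.04884338378906, 296.383056640625), (240.7138671875, 103.80445861816406), 32.96940612792969)
cam 497.64666748046875 44.11315482003348 17.842181614467076
key 458.87806510925293 -232.1609273638044 [ 5.725317   10.26502609] 3.9451863765716553
key 535.7921316964286 -245.26818357195174 [43.222035   29.18824332] 73.43679809570312
key 500.1751480102539 -256.55113983154297 [52.86148616 14.75899424] 2.5528981685638428
key 521.6264550345285 -275.3188236781529 [ 9.6811315  21.84112276] 2.563770055770874
```

View pics/rect.png

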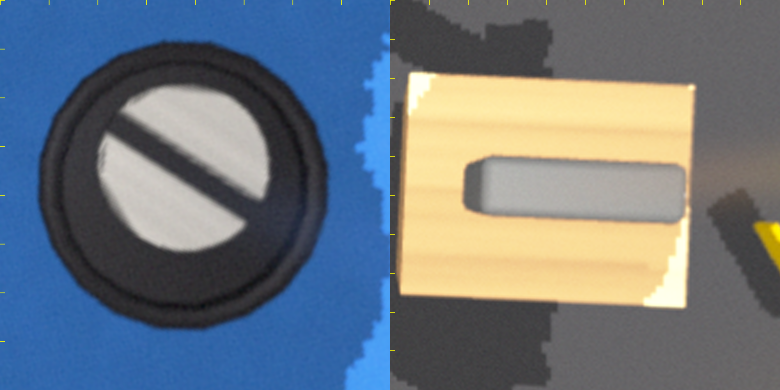

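Run:
```python
from h import *
# slot fit
s=10;half=26;cen=(497.6,44)
a=rectify('lock1',cen,121,half,s); hsv=cv2.cvtColor(a,cv2.COLOR_BGR2HSV)
m=((hsv[...,1]<60)&(hsv[...,2]>100)).astype(np.uint8)
n,l,st,ce=cv2.connectedComponentsWithStats(m); ids=[i for i in range(1,n) if st[i,4]>5000]
th=np.radians(-33.3)
P={i:(lambda q:np.c_[cen[0]+q[:,1]/s-half,cen[1]-(q[:,0]/s-half)])(np.argwhere(l==i)) for i in ids}
for it in range(5):
    u=np.array([np.cos(th),np.sin(th)]);v=np.array([-u[1],u[0]])
    E=[]
    for i in ids:
        t=(P[i]-cen)@u; w=(P[i]-cen)@v; sg=np.sign(w.mean())
        e=[]
        for k in np.arange(-11,11,.5):
            b=w[(t>=k)&(t<k+.5)]
            if len(b): e.append((k+.25,sg*(sg*b).min()))
        e=np.array(e);f=np.polyfit(e[:,0],e[:,1],1);E.append(f)
    sl=np.mean([f[0] for f in E]); th+=np.arctan(sl)
print('slot angle',np.degrees(th),'edges',[np.round(f,3).tolist() for f in E],'mid perp',np.mean([f[1] for f in E]))
allp=np.vstack([P[i] for i in ids]); t=(allp-cen)@u; w=(allp-cen)@v
print('extent along',t.min(),t.max(),'perp',w.min(),w.max(), 'u',u)
p0=np.array(cen)+v*np.mean([f[1] for f in E])+u*(t.min()+t.max())/2; print('slot mid',p0)
# ring outer centre, z=116: dark mask
for (c0,nm) in [((500,38),'a'),((515,122),'b')]:
    a2=rectify('lock1',c0,116,45,6); h2=cv2.cvtColor(a2,cv2.COLOR_BGR2HSV)
    blue=((h2[...,1]>120)).astype(np.uint8); nb=1-blue
    n,l,st,ce=cv2.connectedComponentsWithStats(nb); i=l[270,270]
    if i==0: i=1+np.argmax(st[1:,4])
    q=np.argwhere(l==i)[:,::-1].astype(np.float32); (x,y),r=cv2.minEnclosingCircle(q); print(nm,c0[0]+x/6-45,c0[1]-(y/6-45),r/6)
# stand top
b=rectify('key1',(501,-258),66,65,5); g=cv2.cvtColor(b,cv2.COLOR_BGR2HSV)
m=((g[...,1]>40)&(g[...,0]>8)&(g[...,0]<28)&(g[...,2]>120)).astype(np.uint8)
m=cv2.morphologyEx(m,cv2.MORPH_CLOSE,np.ones((25,25)))
n,l,st,ce=cv2.connectedComponentsWithStats(m); i=1+np.argmax(st[1:,4]); r=cv2.minAreaRect(np.argwhere(l==i)[:,::-1].astype(np.float32))
print('stand',501+r[0][0]/5-65,-258-(r[0][1]/5-65),np.array(r[1])/5,r[2])
```

```text
slot angle -33.16064696182529 edges [[-0.005, 2.026], [0.005, -2.545]] mid perp -0.2594215396631876
extent along -17.086143375330863 17.36823778529325 perp -17.31257036553187 17.247876939760136 u [ 0.8371402  -0.54698837]
slot mid [497.57617572  43.70567662]
a 498.6299591064453 39.50219217936198 30.467142740885418
b 513.8394775390625 122.09130350748697 30.710718790690105
stand 510.1003234863281 -257.02923583984375 [111.08410645  72.00944214] 2.4838762283325195
```

```bash
python3 - <<'E'
from h import *
yaw=-2.5
arm.move_to([500.2,-256.7,185],[-90,0,yaw])
hit=arm.line_to([500.2,-256.7,100],max_speed=80,contact_N=6); o=telemetry.get_obs(); print(hit,o['ee_pos'],o['force'])
if not hit:
    grasp(60); arm.dwell(0.3); o=telemetry.get_obs(); print('w',o['width'],o['ee_pos'],o['ee_rot'],o['force'],o['ft_torque'])
    c=imaging.get_calibration('wrist'); im=imaging.snapshot('wrist'); n='grip1'; save(n+'.png',im)
    np.save(n+'.npy',np.array([c[k] for k in ['fx','fy','cx','cy','k1']]+list(c['xyz'])+list(c['attitude'])))
    save('side_grip.png',imaging.snapshot('side')); print(telemetry.get_obs()['time_s'])
E
python3 - <<'E'
import cv2,numpy as np
a=cv2.imread('pics/grip1.png');b=cv2.imread('pics/side_grip.png')
cv2.imwrite('pics/g.png',np.hstack([cv2.resize(a[220:460,200:440],(400,400)),cv2.resize(b[240:420,200:380],(400,400))]))
E
```

```text
False [ 500.68418579 -256.99802402  100.78058767] [ 0.23017858 -0.18926882 -1.06070922]
w 0.18060458505118115 [ 500.34043402 -256.79777263  100.20436303] [-9.00144129e+01 -1.90901819e-02 -2.49730119e+00] [-0.02558948 -0.8346246   2.52049194] [-0.03537904  0.00846942  0.01823835]
7.7
```

View pics/g.png

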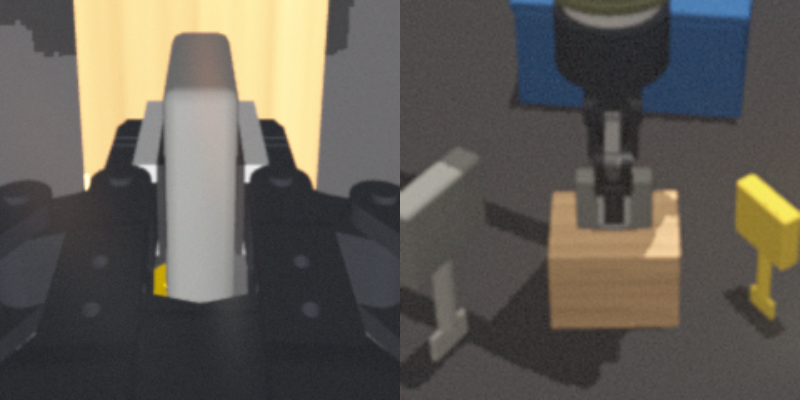

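The gripper holds the small grey key in the block, as the side crop shows, at a width of about 15.4 mm. I'll compare the handle's image position with the TCP to get the lateral bias, then lift.

Run:
```python
from h import *
im=cv2.imread('pics/grip1.png'); T=np.array([500.34,-256.80]); y=np.radians(-2.5); x=np.array([np.cos(y),np.sin(y)]); z=np.array([-x[1],x[0]])
g=cv2.cvtColor(im,cv2.COLOR_BGR2GRAY).astype(float)
for row in (282,295,310,330):
    d=np.diff(g[row]); print(row, g[row,292:352].astype(int).tolist()[::3])
    for c in ((299,342.8),):
        for cc in c:
            p=pix2world([cc,row],111,'grip1')[0,:2]-T; print(np.round([p@x,p@z],2))
o=telemetry.get_obs(); f0=o['force']
arm.line_to([500.2,-256.7,185],max_speed=80); arm.dwell(.2)
o=telemetry.get_obs(); print(o['ee_pos'],np.array(o['force'])-f0,o['width'],o['time_s'])
save('side_lift.png',imaging.snapshot('side'))
b=cv2.imread('pics/side_lift.png'); cv2.imwrite('pics/sl.png',cv2.resize(b[200:400,180:420],(720,600)))
```

```text
282 [145, 145, 130, 161, 171, 176, 179, 177, 175, 177, 179, 181, 178, 178, 180, 167, 151, 134, 145, 147]
[-23.19  -6.92]
[-23.2    7.96]
295 [145, 147, 108, 156, 170, 177, 180, 177, 178, 178, 179, 177, 177, 178, 175, 165, 150, 116, 148, 146]
[-18.35  -7.  ]
[-18.36   8.05]
310 [145, 88, 98, 157, 171, 176, 176, 177, 177, 176, 175, 174, 176, 176, 175, 166, 147, 65, 125, 145]
[-12.64  -7.1 ]
[-12.64   8.16]
330 [67, 76, 70, 158, 168, 174, 173, 173, 174, 176, 173, 174, 171, 171, 168, 158, 141, 83, 77, 63]
[-4.77 -7.23]
[-4.78  8.3 ]
[ 499.92884718 -256.52892465  184.4002064 ] [ 0.82289287 -0.37957971 -3.58658943] 0.1815096137525183 9.1167
```

View pics/sl.png

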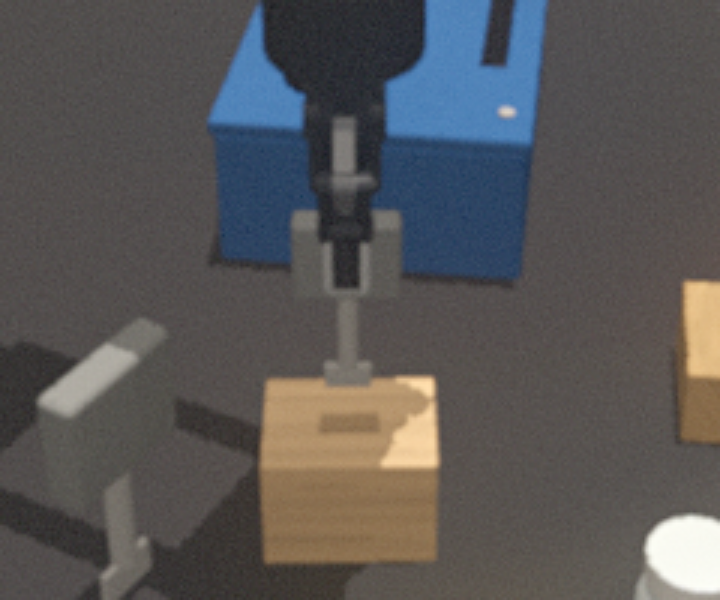

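The key is clear of the block and hangs straight. I'll move over the slot and descend gently.

```bash
cat >> h.py <<'E'
SL=np.array([497.58,43.71]); TH=-33.2
def uv(a=TH):
    t=np.radians(a); return np.array([np.cos(t),np.sin(t)]),np.array([-np.sin(t),np.cos(t)])
def st(tag=''):
    o=telemetry.get_obs(); print(tag,'t',round(o['time_s'],2),'pos',np.round(o['ee_pos'],2),'rot',np.round(o['ee_rot'],2),'F',np.round(o['force'],2),'M',np.round(o['ft_torque'],3),'w',round(o['width'],3)); return o
E
python3 - <<'E'
from h import *
u,v=uv(); p=SL-0.5*v
arm.line_to([500.2,-256.7,250],max_speed=200)
arm.move_to([*p,250],[-90,0,TH])
arm.line_to([*p,222],max_speed=60); arm.dwell(.3); o=st('above')
e=np.array(o['ee_pos'])[:2]-p; print('err u,v',e@u,e@v)
save('side_above.png',imaging.snapshot('side'));save('scene_above.png',imaging.snapshot('scene'))
hit=arm.line_to([*p,206],max_speed=12,contact_N=3); o=st('hit %s'%hit)
e=np.array(o['ee_pos'])[:2]-p; print('err u,v',e@u,e@v)
save('side_in.png',imaging.snapshot('side'))
b=cv2.imread('pics/side_in.png'); c=cv2.imread('pics/side_above.png'); cv2.imwrite('pics/si.png',np.hstack([cv2.resize(x[140:280,230:370],(400,400)) for x in (c,b)]))
E
```

```text
above t 11.71 pos [497.52  43.36 222.42] rot [-8.998e+01 -4.000e-02 -3.319e+01] F [-0.1   0.09 -0.96] M [ 0.001 -0.051  0.01 ] w 0.175
err u,v 0.14319153136964252 0.1749463093492593
hit False t 13.29 pos [497.34  43.26 206.18] rot [-9.00e+01 -1.00e-02 -3.32e+01] F [-1.43 -0.49  1.93] M [-0.039  0.246 -0.055] w 0.182
err u,v 0.0441273543227801 -0.006466546518605009
```

View pics/si.png

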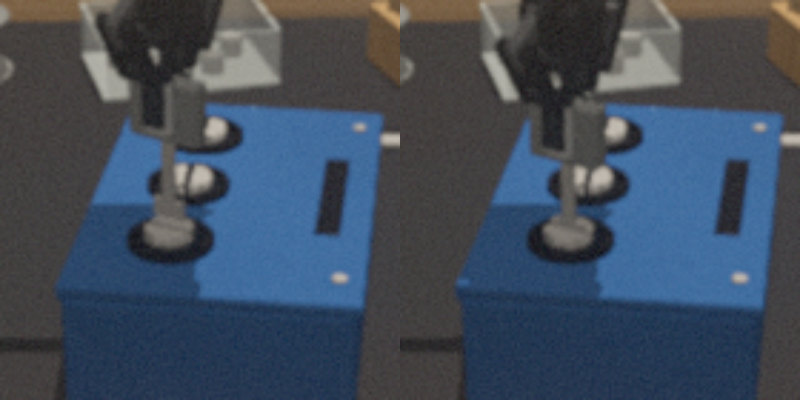

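The blade is in the slot: the tip is at about 112 mm, level with the sunk floor, with about 3 N of force. I'll relax by 2 mm and turn in steps while watching Mz.

Run:
```python
from h import *
u,v=uv(); p=SL-0.5*v
arm.line_to([*p,208],max_speed=20); arm.dwell(.15); st('relaxed')
yaw=TH
for k in range(6):
    yaw-=3; arm.line_to([*p,208],rotation=[-90,0,yaw],max_speed=20); o=st('%.1f'%yaw)
    if abs(o['ft_torque'][2])>.16 or np.linalg.norm(o['force'][:2])>10: print('STOP');break
```

```text
relaxed t 13.74 pos [497.24  43.3  207.83] rot [-9.00e+01  1.00e-02 -3.32e+01] F [ 1.42 -0.17 -1.39] M [-0.009  0.019  0.04 ] w 0.18
-36.2 t 13.99 pos [497.24  43.31 207.88] rot [-9.001e+01  1.000e-02 -3.613e+01] F [ 0.51  1.04 -1.79] M [0.026 0.027 0.083] w 0.177
-39.2 t 14.24 pos [497.31  43.34 207.93] rot [-90.     0.   -39.07] F [-0.28 -0.33 -1.37] M [ 0.07  -0.067  0.049] w 0.18
-42.2 t 14.49 pos [497.31  43.33 207.96] rot [-90.     0.   -42.05] F [ 0.75  0.05 -1.6 ] M [ 0.079 -0.126  0.037] w 0.181
-45.2 t 14.74 pos [497.28  43.29 207.94] rot [-90.     0.   -45.05] F [ 0.42 -0.44 -1.43] M [ 0.083 -0.053  0.097] w 0.185
-48.2 t 14.99 pos [497.29  43.29 207.96] rot [-90.     0.   -48.04] F [ 0.07  0.14 -2.35] M [ 0.055 -0.064  0.077] w 0.18
-51.2 t 15.24 pos [497.29  43.26 207.97] rot [-90.     0.   -51.04] F [-0.21 -0.42 -2.5 ] M [ 0.068 -0.043  0.101] w 0.178
```

Run:
```python
from h import *
u,v=uv(); p=SL-0.5*v
def mz(n=6):
    M=[];F=[]
    for _ in range(n):
        o=telemetry.get_obs(); M.append(o['ft_torque'][2]);F.append(o['force']); arm.dwell(.02)
    return np.mean(M),np.mean(F,0),o
yaw=-51.2; ok=True
while yaw>-92.5:
    yaw-=3; arm.line_to([*p,208],rotation=[-90,0,yaw],max_speed=20); m,f,o=mz(4); print(round(yaw,1),round(m,3),np.round(f,1),np.round(o['ee_pos'],1))
    if abs(m)>.15 or np.linalg.norm(f[:2])>10: print('STOP');ok=False;break
while ok and yaw>-112:
    yaw-=1; arm.line_to([*p,208],rotation=[-90,0,yaw],max_speed=20); m,f,o=mz(6); print(round(yaw,1),round(m,3),np.round(f,1),round(o['ee_rot'][2],2))
    if m>.14 or np.linalg.norm(f[:2])>10: print('STOP');break
st()
```

```text
-54.2 0.041 [ 0.4 -0.  -2.3] [497.3  43.3 208. ]
-57.2 0.081 [ 0.2  0.3 -2.2] [497.3  43.3 208. ]
-60.2 0.059 [ 0.1 -0.2 -2.2] [497.3  43.3 208. ]
-63.2 0.061 [ 0.3 -0.2 -2.3] [497.3  43.3 208. ]
-66.2 0.035 [ 0.8 -0.3 -2.4] [497.3  43.3 208. ]
-69.2 0.052 [-0.5 -0.3 -2.3] [497.3  43.3 208. ]
-72.2 0.045 [-0.6 -0.1 -2.4] [497.3  43.2 208. ]
-75.2 0.064 [-0.2 -0.7 -2.7] [497.3  43.3 208. ]
-78.2 0.059 [-0.4 -0.8 -2.1] [497.3  43.3 208. ]
-81.2 0.076 [-0.6 -0.6 -2.5] [497.3  43.3 208. ]
-84.2 0.078 [-0.6 -0.8 -2.4] [497.3  43.3 208. ]
-87.2 0.049 [-0.4 -0.5 -2.6] [497.3  43.3 208. ]
-90.2 0.054 [-0.8 -0.9 -2.4] [497.3  43.3 208. ]
-93.2 0.047 [-0.6 -0.7 -2.4] [497.3  43.3 208. ]
-94.2 0.099 [-1.  -0.5 -2.4] -94.16
-95.2 0.057 [-1.2 -0.5 -2.3] -95.18
-96.2 0.074 [-1.4 -0.5 -2.6] -96.19
-97.2 0.05 [-1.2 -0.7 -3. ] -97.19
-98.2 0.078 [-1.6 -0.4 -2.7] -98.19
-99.2 0.062 [-1.5 -0.5 -2.5] -99.18
-100.2 0.078 [-1.5 -0.5 -3.2] -100.19
-101.2 0.072 [-1.6 -0.7 -2.4] -101.19
-102.2 0.075 [-1.6 -1.  -3.1] -102.19
-103.2 0.062 [-1.8 -0.2 -2.6] -103.19
-104.2 0.064 [-1.5 -0.8 -2.4] -104.19
-105.2 0.068 [-1.3 -0.6 -2.7] -105.19
-106.2 0.068 [-1.7 -0.8 -3. ] -106.19
-107.2 0.106 [-1.3 -0.8 -3.2] -107.19
-108.2 0.184 [-1.5 -0.5 -3.2] -108.18
STOP
 t 24.93 pos [497.32  43.28 208.  ] rot [ -90.     -0.   -108.18] F [-2.02 -0.23 -3.32] M [-0.21   0.409  0.182] w 0.179
```

The stop shows clearly at about -107.5° to -108.2°, where Mz rose from 0.07 to 0.11 to 0.18 N m. I'll unload the key back to the middle of the slot play, lift out and look.

Run:
```python
from h import *
u,v=uv(); p=SL-0.5*v
for yaw in (-106,-103.5):
    arm.line_to([*p,208],rotation=[-90,0,yaw],max_speed=20); arm.dwell(.1); st()
arm.line_to([*p,250],max_speed=60); st()
x=np.array([np.cos(np.radians(yaw)),np.sin(np.radians(yaw))])
c=p+70*x
arm.move_to([*c,250],[-90,0,yaw]); arm.dwell(.3)
n='lock2';c=imaging.get_calibration('wrist'); im=imaging.snapshot('wrist'); save(n+'.png',im)
np.save(n+'.npy',np.array([c[k] for k in ['fx','fy','cx','cy','k1']]+list(c['xyz'])+list(c['attitude'])))
st()
a=rectify('lock2',(515,122),121,130,3); cv2.imwrite('pics/l2.png',cv2.resize(a[:, 180:600],(420,780))[:600] if False else cv2.resize(a,(590,590)))
```

```text
t 25.27 pos [497.33  43.33 208.08] rot [-9.0000e+01  1.0000e-02 -1.0606e+02] F [-1.41  0.1  -2.48] M [-0.111  0.424  0.09 ] w 0.18
 t 25.62 pos [497.54  43.34 208.21] rot [-8.9960e+01  1.0000e-02 -1.0358e+02] F [-0.46  0.5  -1.23] M [-0.003  0.089  0.032] w 0.178
 t 26.48 pos [497.13  43.3  249.63] rot [ -90.03   -0.   -103.5 ] F [ 0.31 -0.05 -0.52] M [ 0.025  0.022 -0.07 ] w 0.181
 t 27.21 pos [481.07 -24.07 249.92] rot [-9.0010e+01  1.0000e-02 -1.0343e+02] F [ 0.58  0.41 -1.09] M [ 0.014 -0.062 -0.028] w 0.179
```

View pics/l2.png

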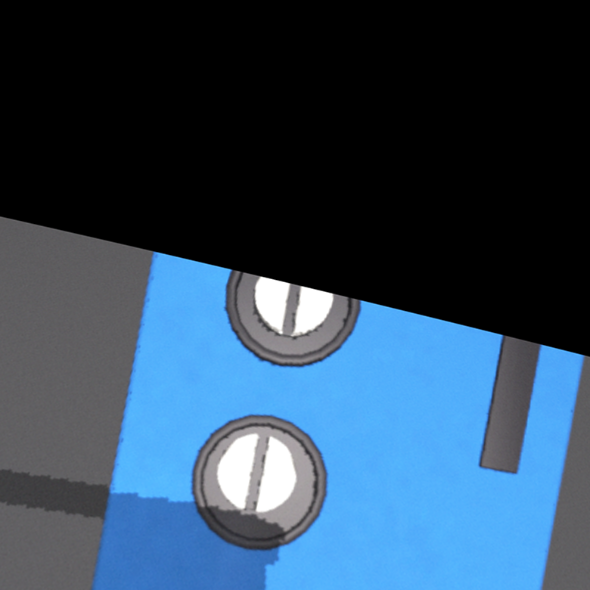

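View pics/lock2.png

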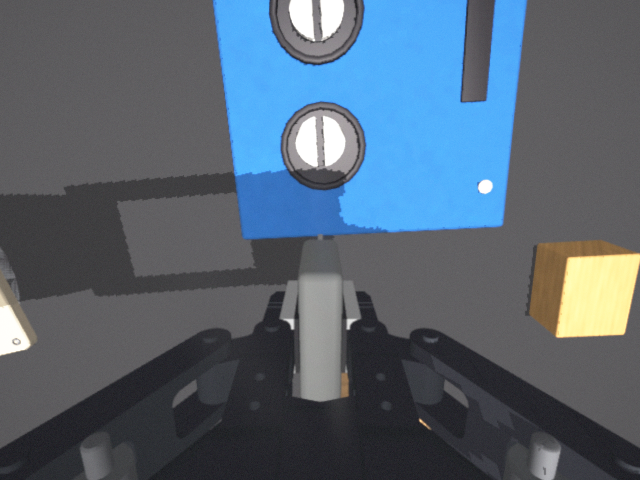

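```bash
python3 - <<'E'
from h import *
s=10;half=24
def slot(n,cen,th0):
    a=rectify(n,cen,121,half,s); h=cv2.cvtColor(a,cv2.COLOR_BGR2HSV)
    m=((h[...,1]<60)&(h[...,2]>(190 if n=='lock2' else 130))).astype(np.uint8)
    n_,l,st_,ce=cv2.connectedComponentsWithStats(m); ids=[i for i in range(1,n_) if st_[i,4]>3000]
    print(n,cen,[st_[i,4]/100 for i in ids])
    cv2.imwrite('pics/m_%s_%d.png'%(n,cen[1]),np.hstack([a,cv2.cvtColor(m*255,cv2.COLOR_GRAY2BGR)])[:, :])
    th=np.radians(th0); c=np.array(cen)
    for _ in range(6):
        u=np.array([np.cos(th),np.sin(th)]);v=np.array([-u[1],u[0]]);E=[]
        for i in ids:
            q=np.argwhere(l==i);P=np.c_[cen[0]+q[:,1]/s-half,cen[1]-(q[:,0]/s-half)];t=(P-c)@u;w=(P-c)@v;sg=np.sign(w.mean())
            e=np.array([(k+.25,sg*(sg*w[(t>=k)&(t<k+.5)]).min()) for k in np.arange(-6,10,.5) if ((t>=k)&(t<k+.5)).any()]);E.append(np.polyfit(e[:,0],e[:,1],1))
        th+=np.arctan(np.mean([f[0] for f in E]))
    print('slot',np.degrees(th),np.round(E,3).tolist())
slot('lock2',(497.5,43),79)
for n,c in (('lock1',(515,122)),('lock1',(530.6,206))):
    try: slot(n,c,79)
    except Exception as e: print(e)
# box edges in lock1 and lock2
E
for f in lock2_43 lock1_122; do echo; done; python3 -c "
import cv2,numpy as np
cv2.imwrite('pics/mm.png',cv2.resize(np.vstack([cv2.imread('pics/m_%s.png'%f) for f in ('lock2_43','lock1_122')]),(600,600)))"
```

```text
lock2 (497.5, 43) [np.float64(392.01), np.float64(391.1)]
slot 79.25608546941459 [[0.002, 1.713], [-0.002, -3.081]]
lock1 (515, 122) [np.float64(405.23), np.float64(439.06)]
slot 79.16790231769676 [[0.023, 3.341], [-0.023, 0.001]]
lock1 (530.6, 206) [np.float64(356.38), np.float64(369.63)]
slot 78.17259775324018 [[0.021, 3.598], [-0.021, -0.148]]
```

View pics/mm.png

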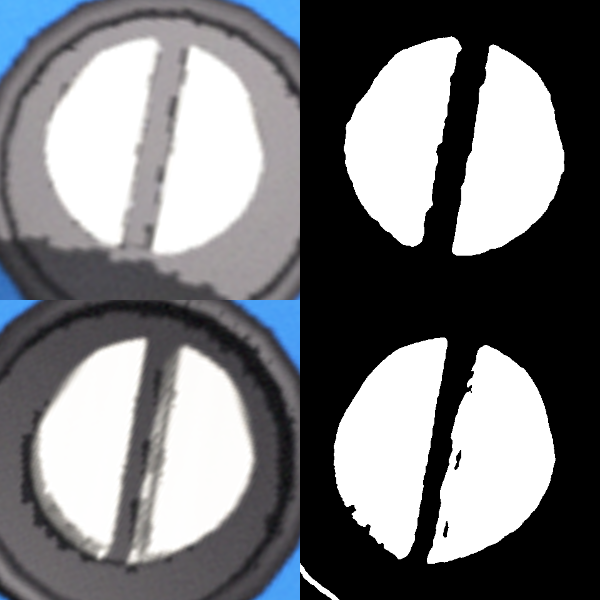

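Both cameras' measurements agree: lock A's slot now lies at 79.3°, against 79.2° and 78.2° for the home locks. Next I'll return the key.

Run:
```python
from h import *
arm.move_to([500.2,-256.7,250],[-90,0,-2.5])
arm.line_to([500.2,-256.7,175],max_speed=80); arm.dwell(.3); st('above')
save('side_b.png',imaging.snapshot('side'));save('scene_b.png',imaging.snapshot('scene'))
hit=arm.line_to([500.2,-256.7,112],max_speed=40,contact_N=4); st(hit)
if not hit:
    hit=arm.line_to([500.2,-256.7,99],max_speed=10,contact_N=3); st(hit)
save('side_c.png',imaging.snapshot('side'))
b=cv2.imread('pics/side_b.png'); c=cv2.imread('pics/side_c.png'); cv2.imwrite('pics/sb.png',np.hstack([cv2.resize(x[250:400,230:380],(400,400)) for x in (b,c)]))
```

```text
above t 30.47 pos [ 500.38 -256.84  175.45] rot [-9.002e+01 -4.000e-02 -2.500e+00] F [ 2.02 -0.11 -1.37] M [ 0.016 -0.005  0.032] w 0.178
False t 32.29 pos [ 500.39 -256.84  112.34] rot [-9.002e+01 -3.000e-02 -2.500e+00] F [ 0.41  0.46 -1.27] M [ 0.039  0.022 -0.047] w 0.184
True t 33.37 pos [ 500.13 -256.67  100.17] rot [-8.999e+01  1.000e-02 -2.500e+00] F [ 0.46 -0.14  6.32] M [ 0.016 -0.024  0.005] w 0.179
```

View pics/sb.png

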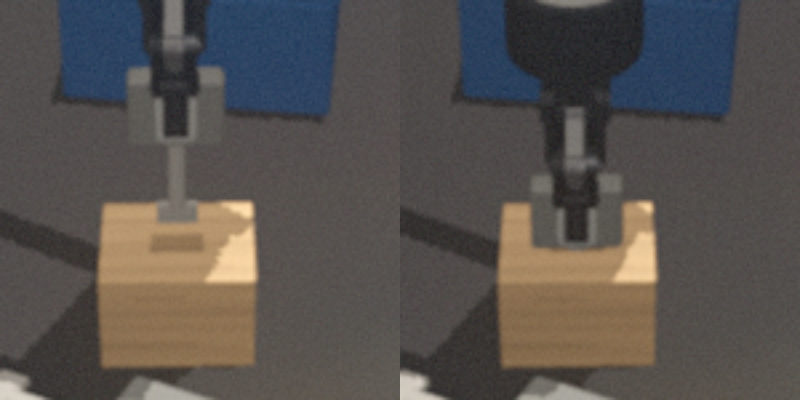

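The key is seated, with contact at TCP z 100.2, the same as at pick-up. I'll release, retreat and check.

Run:
```python
from h import *
release(); arm.dwell(.2); st('rel')
arm.line_to([500.2,-256.7,250],max_speed=80); arm.line_to([430,-256.7,300],max_speed=150)
arm.move_to([330,-200,330],[-90,0,-40]); arm.dwell(.3); st()
save('side_f.png',imaging.snapshot('side'));
for d in imaging.tip_of('key_handle','side'): print(np.round(d['at'],1),round(d['confidence'],2))
save('scene_f.png',imaging.snapshot('scene'))
for d in imaging.tip_of('key_handle','scene'): print(np.round(d['at'],1),round(d['confidence'],2))
a=cv2.imread('pics/side_f.png')
z=cv2.imread('pics/side0.png')
cv2.imwrite('pics/f.png',np.hstack([cv2.resize(x[160:440,170:450],(400,400)) for x in (z,a)]))
```

```text
rel t 34.3 pos [ 499.29 -256.12   98.96] rot [-89.93   0.13  -2.5 ] F [ 0.71 -0.63 -0.32] M [ 0.015 -0.008  0.004] w 0.996
 t 38.01 pos [ 330.31 -200.16  329.43] rot [-90.     0.09 -39.95] F [-0.41  0.56 -0.17] M [ 0.036 -0.008  0.022] w 1.003
[ 528.2 -374.3    7.8] 0.96
[ 500.3 -259.2   88.4] 0.85
[ 482.7 -376.5   23.5] 0.6
[ 479.4 -374.3   23.4] 0.77
[ 526.9 -375.1    9.6] 0.56
```

View pics/f.png

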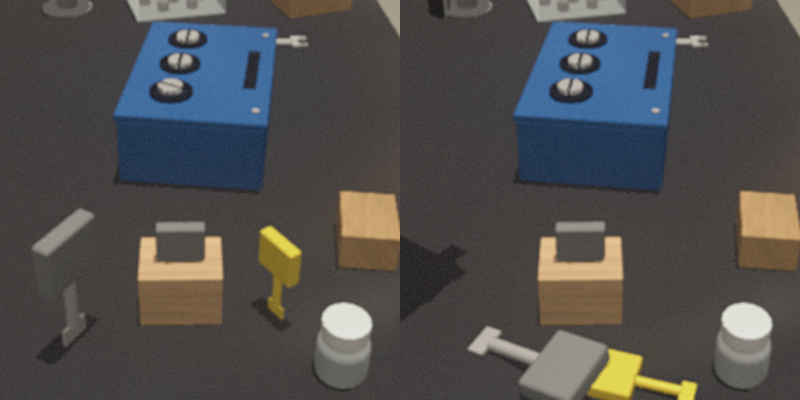

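View pics/scene_f.png

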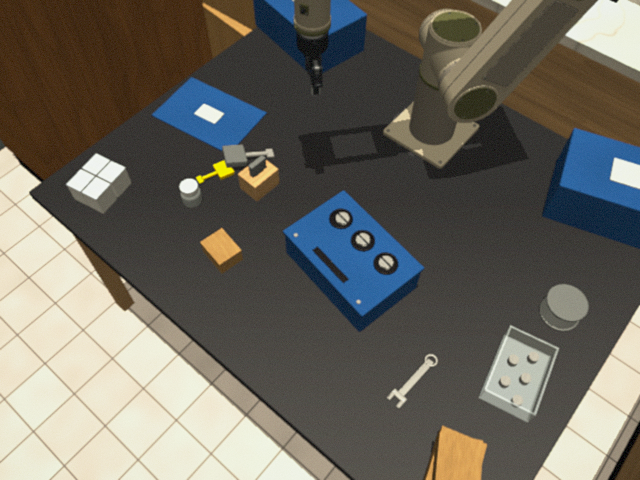

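The lock and the key look right, but both look-alike keys are now lying down. I'll look through the saved pictures for when that happened.

Run:
```python
import cv2,numpy as np
L=['side_grip','side_lift','side_above','side_in','side_b','side_c']
t=[cv2.resize(cv2.imread(f'pics/{l}.png')[240:480,150:450],(260,208)) for l in L]
cv2.imwrite('pics/hist.png',np.vstack([np.hstack(t[:3]),np.hstack(t[3:])]))
t=[cv2.imread(f'pics/{l}.png')[110:230,140:300] for l in ('scene0','scene_above','scene_b','scene_f')]
t=[cv2.resize(x,(390,292)) for x in t]
cv2.imwrite('pics/hist2.png',np.vstack([np.hstack(t[:2]),np.hstack(t[2:])]))
```

```text
(no output)
```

View pics/hist.png

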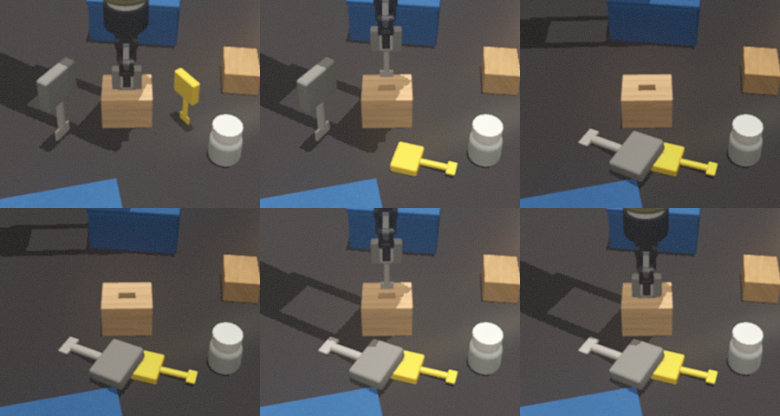

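View pics/hist2.png

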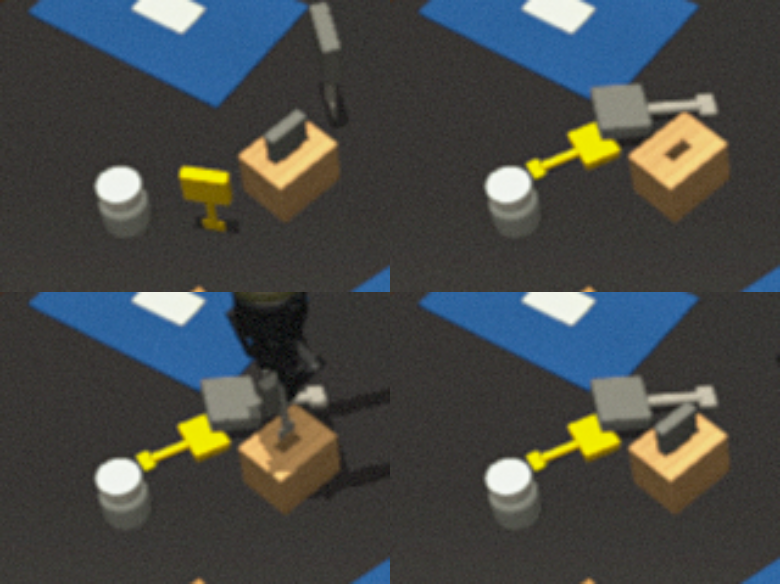

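The yellow key fell during my straight lift, and the tall grey one fell after it. Both were 100 mm or more from the gripper, standing free on their narrow blades, and I recorded no contact force. So they toppled by themselves. They aren't listed or needed, and trying to stand them up again would only add risk. The jar, carton and wrench haven't moved, so I'm handing in.

Run:
```python
from h import *
st(); print(job.close_job())
```

```text
t 38.21 pos [ 330.11 -200.06  329.83] rot [-9.000e+01  3.000e-02 -3.998e+01] F [-0.06  0.73 -0.65] M [-0.02  -0.026  0.004] w 0.998
the job is handed in; nothing more can be done
None
```

The open lock is turned fully home, and the key is back upright in its block. I handed the job in at 38.2 s.

- **Turning the lock:** I took the small grey key from its block and fitted it in the open lock's slot on the first try. I turned it clockwise until the torque rose from about 0.07 to 0.18 N m at the stop, below the 0.25 N m limit, and stopped there. Then I eased off and lifted the key out.
- **Last checks that agreed:** In the wrist picture the turned lock's slot was at 79.3°, against 79.2° and 78.2° for the two locks already home. The key met the block at the same height as at pick-up. After I let go, the side and scene pictures show it upright, with the arm clear. The jar, carton and wrench look unmoved.
- **What disagreed:** The two unlisted look-alike keys, yellow and tall grey, stood free on their narrow blades and fell over between about 7.7 s and 11.7 s. I was lifting the key and moving away then. I planned no motion within about 100 mm of them and saw no contact force in the readings I took, so I think they toppled by themselves, but I have no picture of the moment they fell. I left them lying on the bench.
- **Network misreports:** In the last pictures the scene detector reported only the fallen keys as the handle. The side detector ranked a fallen key above the real one (0.96 against 0.85). I went by the pictures instead.

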